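# Close the photometer on its blank and show the sample cell to the inspection camera

## Robot

A 7-joint arm with a two-finger parallel gripper is mounted at the origin on a cart in front of the work surface, level with it; the furniture and walls round the work are solid. World frame = base frame: x ahead of the robot, y to its left, z up, the work surface at z = 0. Lengths are in m, angles in rad, forces in N, time in s.
With the tool pointing down it reaches from about 0.35 to 0.9 m from the base axis. Payload 8.1 kg.
Tool frame: the origin (TCP) lies at the very end of the fingers, on their centre line; the grasp point (between the pads) lies 19 mm behind it; z points along the fingers, y is the line along which they close (so a half turn about z gives the same grasp; the last joint's range is limited). The gripper opens to 92 mm and grips with 3 to 60 N. Pads are 19 mm wide; open, the fingers measure 130 mm over their backs; the gripper's body (75 mm by 190 mm) begins 47 mm behind the grasp point.
Start: joints at [-1.359, 0.434, 0.025, 1.573, -0.012, 1.134, -0.075], TCP at [0.194, 0.594, 0.204] pointing down, gripper open.
Joint ranges: [-2.62, 2.62], [-0.44, 2.09], [-1.27, 1.32], [0.08, 2.57], [-1.32, 4.46], [0.12, 2], [-2.74, 2.74]. Speed limits (rad/s): [2.22, 2.22, 3.01, 3.01, 3.14, 3.14, 3.14].

## Interface

Orientations are given as a rotation vector (axis times angle).
In Python, from plant import ctrl gives the robot as it stands.
- The arm moves only by the tool jog_arm, never from a script. Its arguments are lists of equal length, an entry for each row: "delta_pos": the shift along the tool's x, y, z each as a share of 20 mm, from -1 to 1, a list of three; "turn": the turn, a rotation vector about the tool's x, y, z each as a share of 0.12 rad, from -1 to 1, a list of three. A call has 1 to 20 rows; each row shifts and turns the commanded pose from where the row before left it, along the tool's axes as they then stand; what a row does not reach is not made up. A row lasts 1/12 s, in which the tool goes at most 41.7 mm and 7.16 degrees, less where a joint would pass 70% of its speed; a pose out of reach is approached as far as the arm can. A call with a number of a shift or a turn outside -1 to 1 is refused whole. A call with a gripper value outside its range is refused whole. "claw" is the closure, from -1 (fully open) to 1 (shut), set as the call begins (left out, the last holds). The fingers move at their own pace and stop on an object; "grip_force" is the grip in N (left out, the last holds). Time passes only in rows, so rows that do not move let the fingers close. It gives the time, the measured TCP pose, the force, the opening and the grip force at its end, in the units of the state.
- ctrl.sense(): the state, without advancing time (a new reading comes with each control period).
- ctrl.read_camera(name): name is "side" or "top"; returns the picture (420x560x3 uint8, blue, green, red); there is no depth.
- ctrl.camera_params(name): a dict with "K" (3x3 intrinsics, pixels), "world_from_camera" (4x4, takes a point from camera to world coordinates). Camera axes: x right, y down, z forward; pixel columns grow to the right and rows downward; lengths in m; the calibration is good to about 2 mm. A picture is of the moment at which its call begins. camera_params takes no time and is no camera call.
- ctrl.job_done(): hands the job in; it is judged then, once.
The state is a dict: "time_s": time; "qpos": joint angles; "joint_velocities": joint speeds; "tau": joint torques, N m; "tcp_pos": TCP position; "orientation": TCP orientation; "force": force on the tool from outside, world axes, zero at the start; "ft_torque": the same for the moment, N m; "grip_width": finger opening in m; "grasp_force": force on a finger pad.
Only numpy, scipy, OpenCV 4.12 (cv2) and the standard library are available. Lean on these libraries where they do the work, as an engineer would, in place of code of your own. Each camera call takes 0.05 s, during which the arm holds its last target. There are 200 camera calls.

## Task

The blank is already in the photometer: first lower its open lid gently all the way shut, without slamming it, so that it can zero in the dark. Then draw the sample cell up out of the grey rack and hold it up to the inspection camera for a check for bubbles: upright, its middle on the lens axis 7 cm in front of the front glass, a clear (polished) face square to the lens. Finish while still holding it there, still and touching nothing else, and leave the camera and the other things on the bench undisturbed.

Things in the scene. Friction and masses are not known exactly. Their poses are not given: they have to be found in the camera images.
- photometer_lid (a joint): angle of the photometer's green lid, rad: 0 fully shut, flat; it grows as the lid opens, and starts at 0.85 to 1.25. A friction hinge holds it at any angle: it does not fall by itself and about 2 N near the lip pushes it down
- lid_hinge (a point): fixed point on the hinge axis of the photometer lid, at the far edge of the lid, midway along its width, 158 mm above the bench. x axis: level, pointing away from the lip of the shut lid (away from the robot); y axis: along the hinge; z up. The photometer is a fixed cream case 330 x 369 mm; right of the lid its top is 157 mm high, with a knob and a sloping panel up to 201 mm
- lid_lip (a point): middle of the lid's free front edge, on its outer face, 231 mm from the hinge axis; it moves with the lid. The lid is a flat plate 225 x 115 x 10 mm whose outer face runs within 2 mm of the hinge axis; shut, that face is 160 mm above the bench. It covers the cell well in the left part of the photometer
- sample_cell: glass optical cell, square 12.4 x 12.4 mm, 45 mm tall, about 12 g, the only cell in the grey rack. Origin: centre of its underside, z up its length. The two faces whose normal is the cell's own x axis are clear (polished) and must look at the lens; the two whose normal is the y axis are ground and are the ones to hold it by. It stands in a 14 mm square pocket 24 mm deep and sticks 21 mm out of it
- cell_mid (a point): middle of the sample cell, 22.5 mm above its underside, axes as the cell
- cell_rack: grey plastic rack 62 x 172 x 38 mm, loose, with 2 x 5 square pockets at 28 x 26 mm pitch; pocket rims 30 mm, pocket floors 6 mm, end walls 38 mm above the bench. Origin: centre of its underside; y along its length. The sample cell stands in the middle pocket of the row on its own -x side (x -14 mm, y 0), with its axes along those of the rack; all the other pockets are empty
- camera: inspection camera, fixed: round 100 mm base, post 210 mm tall, housing 38 mm square and black lens 34 mm in diameter. Origin: centre of the underside of the base; it looks level along its own -x axis; lens axis 180 mm above the bench
- lens_front (a point): centre of the front glass of the camera's lens, axes as the camera (the lens looks along -x)
- camera_focus (a point): the point on the lens axis 70 mm in front of the front glass, 180 mm above the bench, axes as the camera: the middle of the cell belongs here
- cell_stand: clear stand 46 x 105 x 38 mm with two spare cells in it; bystander, origin at the centre of its underside
- spare_cell_1: spare optical cell in the clear stand; bystander
- spare_cell_2: spare optical cell in the clear stand; bystander
- mortar: white mortar 89 mm wide, 51 mm tall; bystander
- beaker: glass beaker 75 mm wide, 93 mm tall; bystander
- stock_bottle: amber bottle 60 mm wide, 118 mm tall; bystander
Things that resemble listed ones, but are neither listed nor needed, are in the scene too. There is more than one size of the camera; the job needs the smaller.

How it is judged:
By the outcome, as a careful person would: the job done as asked, in the order asked, and still so for the second after the job is handed in, while the arm keeps its last pose, push and grip.
It also fails if it takes over 54 s, if anything falls off the work surface, if the arm or the gripper's body presses on something with over 40 N, if the wrist force passes 120 N, or if a joint passes its speed limit or range.

## Working session

There is one attempt and no reset: what is moved stays moved. The work goes in short steps, Python scripts to look and compute and a tool call to move; the robot and the scene stay as the last step left them, time stands still between calls to the robot, and variables do not carry over. Pictures are saved under pics/ and viewed, at most 10 in all, crops included, and the job is handed in when it is done.

Besides the shell and the picture viewer there is one more tool, called after "Request:" as name(argument=value, ...) on one line, values as JSON. jog_arm: Moves the arm, as the interface text tells. Shift numbers are shares of 20 mm and turn numbers shares of 0.12 rad, none past 1 either way. Its arguments: {"type":"object","properties":{"delta_pos":{"type":"array","items":{"type":"array","items":{"type":"number","minimum":-1,"maximum":1}}},"turn":{"type":"array","items":{"type":"array","items":{"type":"number","minimum":-1,"maximum":1}}},"claw":{"type":"number"},"grip_force":{"type":"number"}},"required":["delta_pos","turn"]}

```bash
mkdir -p pics; ls; python3 - <<'E'
from plant import ctrl
import cv2, numpy as np
np.set_printoptions(precision=4,suppress=True)
for n in("side","top"):
    im=ctrl.read_camera(n); cv2.imwrite(f"pics/{n}0.png",im)
    p=ctrl.camera_params(n); print(n,np.array(p["K"]),np.array(p["world_from_camera"]))
s=ctrl.sense(); print(s)
E
```

```text
pics
side [[452.7332   0.     268.4246]
 [  0.     452.7332 206.1413]
 [  0.       0.       1.    ]] [[ 0.9803 -0.1685  0.1029  0.3668]
 [-0.1974 -0.827   0.5264 -0.5507]
 [-0.0036 -0.5363 -0.844   1.3705]
 [ 0.      0.      0.      1.    ]]
top [[393.8137   0.     271.6518]
 [  0.     393.8137 209.9117]
 [  0.       0.       1.    ]] [[ 0.024  -0.9985  0.0492  0.4524]
 [-0.9997 -0.0242 -0.0029  0.235 ]
 [ 0.0041 -0.0491 -0.9988  1.6241]
 [ 0.      0.      0.      1.    ]]
{'time_s': 0.1, 'qpos': array([-1.3586,  0.4351,  0.025 ,  1.574 , -0.0116,  1.134 , -0.0751]), 'joint_velocities': array([ 0.0008, -0.0016, -0.0008, -0.0018,  0.0004, -0.0012, -0.0005]), 'tau': array([  0.0026, -66.9123,   0.9875, -31.5145,  -0.0606,   0.0374,
         0.0001]), 'tcp_pos': array([0.1934, 0.5938, 0.2028]), 'orientation': array([-0.4926, -3.1026,  0.0022]), 'force': array([ 0.2414, -0.0534, -0.1119]), 'ft_torque': array([0.0407, 0.0318, 0.0214]), 'grasp_force': 0.0, 'grip_width': 0.09162528517752266}
```

View pics/side0.png

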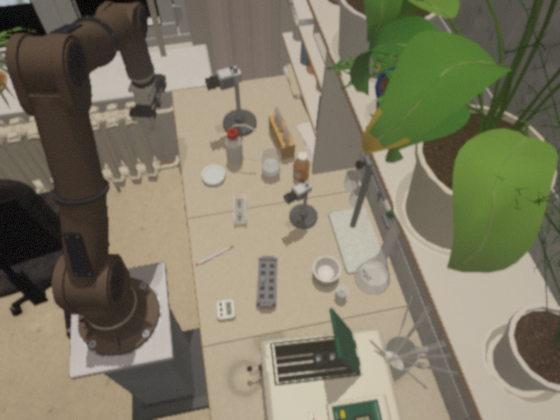

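View pics/top0.png

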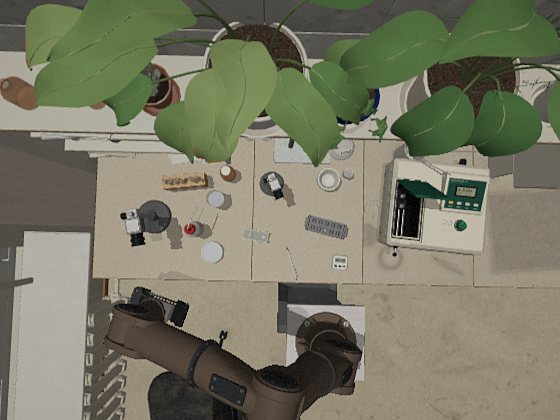

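The side picture shows the rack at about (267,281), the lid at (345,345), and two cameras: a big one at (240,120) and a small one at (303,215). In the top picture the same things are the rack at (327,227), the lid at (425,190), the small camera at (272,185) and the big camera at (150,215). By apparent size, the one at side (303,215) / top (272,185) is the smaller. The grey rack with dark pockets is distinct from the clear stand at side (240,210) / top (257,235). Next I'll enlarge to confirm.

```bash
python3 - <<'E'
import cv2, numpy as np
s=cv2.imread("pics/side0.png"); t=cv2.imread("pics/top0.png")
def c(im,x0,y0,w,h,W,H):
    o=cv2.resize(im[y0:y0+h,x0:x0+w],(W,H),interpolation=cv2.INTER_CUBIC)
    f=W/w
    for k in range(x0-x0%10+10,x0+w,10): cv2.line(o,(int((k-x0+.5)*f),0),(int((k-x0+.5)*f),5 if k%50 else 14),(0,0,255),1)
    for k in range(y0-y0%10+10,y0+h,10): cv2.line(o,(0,int((k-y0+.5)*f)),(5 if k%50 else 14,int((k-y0+.5)*f)),(0,0,255),1)
    return o
A=np.hstack([c(s,245,250,50,60,400,480)[:480],c(s,275,170,50,60,400,480)])
cv2.imwrite("pics/a.png",A)
B=np.vstack([np.hstack([c(t,300,205,60,45,400,300),c(t,250,160,60,45,400,300)]),np.hstack([c(s,250,300,120,90,400,300),c(t,380,150,120,90,400,300)])])
cv2.imwrite("pics/b.png",B)
E
```

```text
(no output)
```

View pics/a.png

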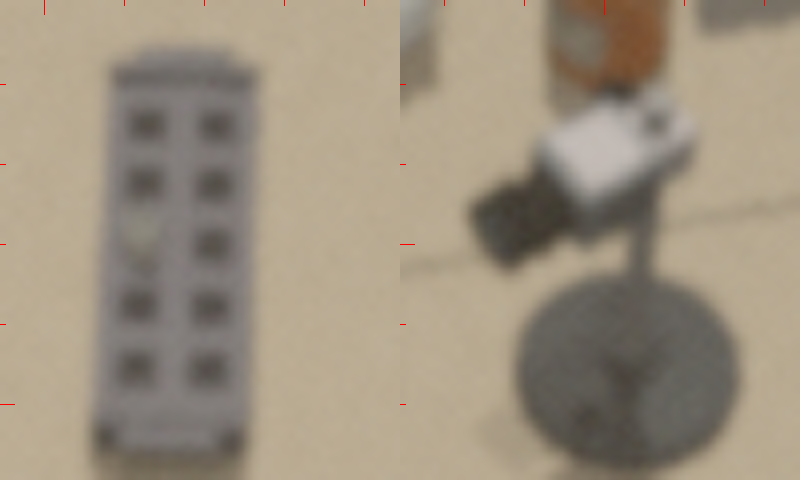

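View pics/b.png

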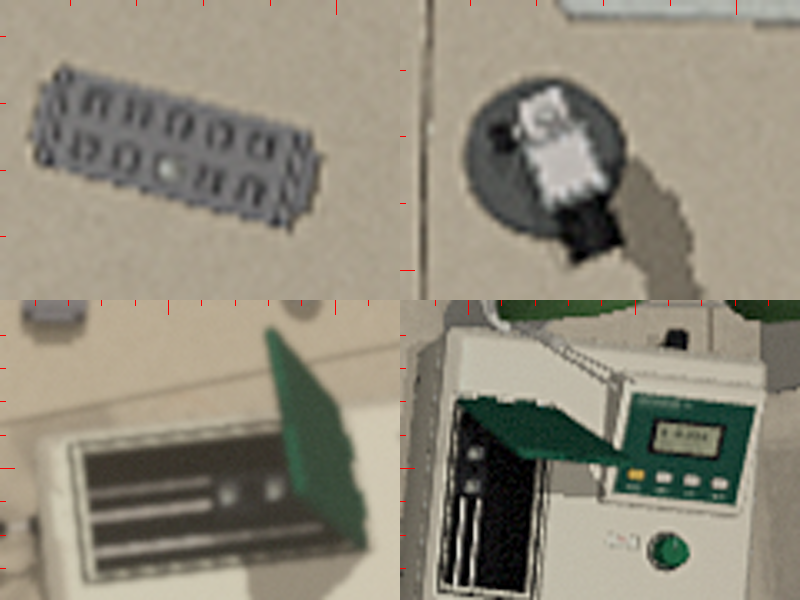

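The crops confirm both choices. The grey 2x5 rack's only cell is in the middle pocket of the row nearer the robot, at side (262.5,280) / top (325,230). The small camera has its base at side (353-275=)≈(303,216), with the lens front at about side (337-275)≈(337→(337,...)) and pointing toward -x. I'll fit models to the picked points.

```bash
cat > h.py <<'E'
import numpy as np, cv2
from scipy.optimize import least_squares
from plant import ctrl
np.set_printoptions(precision=4,suppress=True)
P={n:ctrl.camera_params(n) for n in("side","top")}
def proj(n,X):
    X=np.atleast_2d(X); T=np.linalg.inv(np.array(P[n]["world_from_camera"]))
    c=X@T[:3,:3].T+T[:3,3]; u=c@np.array(P[n]["K"]).T
    return u[:,:2]/u[:,2:]
def Rz(a): c,s=np.cos(a),np.sin(a); return np.array([[c,-s,0],[s,c,0],[0,0,1]])
def tri(a,b):  # side px, top px
    f=lambda X:np.r_[proj("side",X)[0]-a,proj("top",X)[0]-b]
    r=least_squares(f,[.5,0,.1]); return r.x,r.fun
def lidpts(h):  # x,y,yaw,theta -> lip L,R, hinge L,R  (outer face)
    x,y,a,t=h; R=Rz(a); o=np.array([x,y,.158])
    L=np.array([-.231*np.cos(t),0,.231*np.sin(t)]); n=.002*np.array([np.sin(t),0,np.cos(t)])
    G=np.array([-.006*np.cos(t),0,.006*np.sin(t)])
    w=np.array([0,.0575,0])
    return o+np.array([L+n+w,L+n-w,G+n+w,G+n-w])@R.T
E
cat > fit.py <<'E'
from h import *
sc=lambda p,o,f:np.array(p,float)/f+np.array(o)-.5
# rack
S=sc([(147,125),(143,184),(139,305),(135,368),(216,127),(212,187),(210,245),(210,307),(207,369)],(245,250),8)
T=sc([(84,150),(125,158),(209,178),(252,190),(97,102),(138,112),(180,121),(221,133),(262,143)],(300,205),400/60)
loc=np.array([(-.014,.026*k,0) for k in(2,1,-1,-2)]+[(.014,.026*k,0) for k in(2,1,0,-1,-2)])
def f(p):
    X=loc@Rz(p[2]).T+[p[0],p[1],p[3]]
    return np.r_[(proj("side",X)-S).ravel(),(proj("top",X)-T).ravel()]
r=least_squares(f,[.45,.1,0,.02]); print("rack x y yaw zpocket",r.x,"rms",np.sqrt(np.mean(r.fun**2)))
print("bias side",r.fun[:18].reshape(-1,2).mean(0),"top",r.fun[18:].reshape(-1,2).mean(0))
cell=np.array([-.014,0,0])@Rz(r.x[2]).T+[r.x[0],r.x[1],.045]; print("cell top model",cell,proj("side",cell),proj("top",cell))
print("cell tri",tri(sc((140,232),(245,250),8),sc((170,166),(300,205),400/60)))
# camera
print("base",tri(sc((628,371),(275-50,170),8),sc((146,158),(250,160),400/60)))
print("lensfront",tri(sc((490,240),(275-50,170),8),sc((194,252),(250,160),400/60)))
# lid
Sl=sc([(270,30),(295,185),(350,140),(365,245)],(250,300),10/3)
Tl=sc([(125,155),(220,160),(55,100),(160,102)],(380,150),10/3)
Tl=sc([(125,155),(220,160),(55,100),(160,102)],(380,150),10/3)
g=lambda h:np.r_[(proj("side",lidpts(h))-Sl).ravel(),(proj("top",lidpts(h))-Tl).ravel()]
r=least_squares(g,[.6,-.3,0,1.],loss="soft_l1"); print("lid",r.x); print(g(r.x).reshape(-1,2))
for n in("side","top"):print(n,proj(n,lidpts(r.x)))
E
python3 fit.py
```

```text
rack x y yaw zpocket [ 0.4692  0.0115 -0.2269  0.0345] rms 0.17646847324735154
bias side [ 0.0958 -0.0061] top [-0.0242  0.1213]
cell top model [0.4556 0.0146 0.045 ] [[262.1282 278.6739]] [[325.0375 229.8116]]
cell tri (array([0.456 , 0.015 , 0.0454]), array([ 0.238 , -0.0198, -0.042 ,  0.3009]))
base (array([0.6429, 0.2339, 0.0101]), array([-0.1992,  0.0218,  0.0397, -0.2317]))
lensfront (array([0.5706, 0.2064, 0.1781]), array([ 0.0261, -0.0026, -0.0049,  0.0303]))
lid [ 0.6511 -0.2886 -0.1159  1.1859]
[[ -0.3949  -2.7103]
 [  0.4125   1.9803]
 [ -1.8809 -11.0351]
 [  1.834    2.0108]
 [ -3.0029  -1.2354]
 [  4.2181   2.2884]
 [  0.3465  -2.1883]
 [ -0.6018   1.5052]]
side [[330.1051 305.7897]
 [338.4125 356.9803]
 [352.6191 330.4649]
 [360.834  375.0108]]
top [[413.9971 194.7646]
 [449.7181 199.7884]
 [396.3465 177.3117]
 [426.8982 181.6052]]
```

```bash
cat > ov.py <<'E'
from h import *
import sys
def panel(im,n,x0,y0,w,h,f,curves):
    o=cv2.resize(im[y0:y0+h,x0:x0+w],None,fx=f,fy=f,interpolation=cv2.INTER_CUBIC)
    for X,col in curves:
        p=((proj(n,X)-[x0,y0]+.5)*f).astype(np.int32); cv2.polylines(o,[p],True,col,1)
    for k in range(x0-x0%10+10,x0+w,10): cv2.line(o,(int((k-x0+.5)*f),0),(int((k-x0+.5)*f),6),(0,0,255),1)
    for k in range(y0-y0%10+10,y0+h,10): cv2.line(o,(0,int((k-y0+.5)*f)),(6,int((k-y0+.5)*f)),(0,0,255),1)
    return o
t=np.linspace(0,2*np.pi,40)[:-1]
def camc(b,yaw,d):
    R=Rz(yaw); b=np.array([b[0],b[1],0])
    base=np.c_[.05*np.cos(t),.05*np.sin(t),0*t]@R.T+b
    ring=lambda xx:np.c_[0*t-xx,.017*np.cos(t),.18+.017*np.sin(t)]@R.T+b
    return [(base,(255,0,0)),(base+[0,0,.012],(255,255,0)),(ring(d),(0,0,255))]
def montage(name,cam,lid,s,tp):
    q=lidpts(lid)[[0,1,3,2]]; C=camc(*cam); L=[(q,(0,0,255))]
    A=np.hstack([panel(s,"side",275,170,50,37,8,C),panel(tp,"top",250,160,50,37,8,C)])
    B=np.hstack([panel(s,"side",310,295,66,50,6,L),panel(tp,"top",385,165,66,50,6,L)])
    A=A[:,:792]; B=B[:,:792]; cv2.imwrite(name,np.vstack([A,B]))
E
python3 - <<'E'
from ov import *
s=cv2.imread("pics/side0.png"); tp=cv2.imread("pics/top0.png")
montage("pics/c.png",((.6429,.2339),.363,.0773),(.6511,-.2886,-.06,1.1859),s,tp)
E
```

```text
(no output)
```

View pics/c.png

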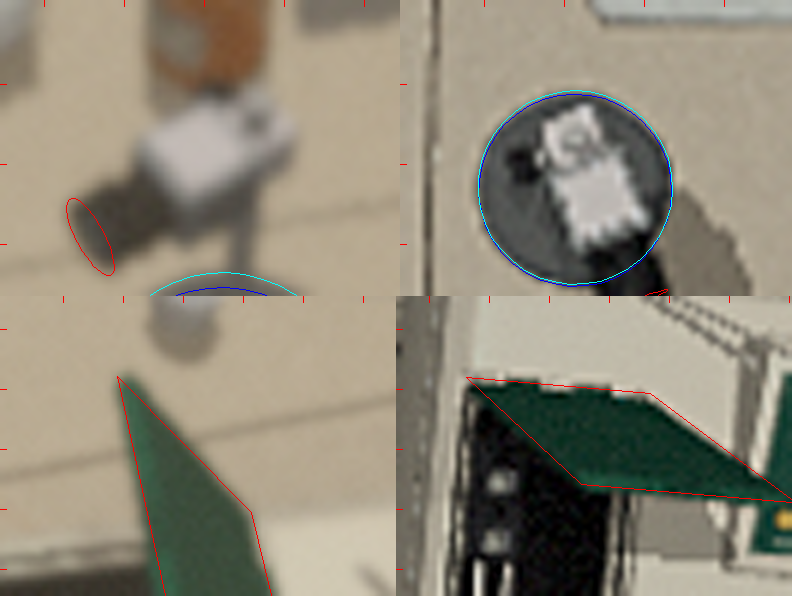

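The overlay shows the lid fits well (lip, hinge and both side edges within 1 px) and the camera base ring sits on the base. The lens ring is within about 0.5 px in the side view. Now I'll refine the camera's yaw and lens front with a silhouette fit, and check how far the plant leaves hang over.

```bash
python3 - <<'E'
from h import *
from scipy.optimize import minimize
t=np.linspace(0,2*np.pi,48)
ims={"side":cv2.imread("pics/side0.png"),"top":cv2.imread("pics/top0.png")}
win={"side":(280,185,25,22),"top":(265,190,24,16)}
f=10; M={}
for n,(x,y,w,h) in win.items():
    g=cv2.cvtColor(cv2.resize(ims[n][y:y+h,x:x+w],None,fx=f,fy=f,interpolation=cv2.INTER_CUBIC),cv2.COLOR_BGR2GRAY); M[n]=g
# tip half of lens only: fit cylinder, intensity model dark inside / per-window; evaluate separation at silhouette boundary
def cyl(p,a,b):
    x,y,yaw,d=p; R=Rz(yaw)
    ring=lambda s:np.c_[0*t-s,.017*np.cos(t),.18+.017*np.sin(t)]@R.T+[x,y,0]
    return np.vstack([ring(d-a),ring(d+b)])
def mask(n,p,a,b):
    x,y,w,h=win[n]; m=np.zeros(M[n].shape,np.uint8)
    q=((proj(n,cyl(p,a,b))-[x,y]+.5)*f).astype(np.float32)
    cv2.fillConvexPoly(m,np.round(cv2.convexHull(q)*16).astype(np.int32),1,shift=4); return m>0
def cost(v):
    p=(.6429,.2339,v[0],v[1]); c=0
    p=(p[0]+v[2],p[1]+v[3],v[0],v[1])
    for n in M:
        a=mask(n,p,.022,0); o=mask(n,p,.022,.008)|mask(n,p,.022,0)
        k=cv2.dilate(a.astype(np.uint8),np.ones((25,25)))>0
        back=mask(n,p,.045,-.02)   # exclude behind
        k&=~a&~back
        c+=M[n][a].mean()-M[n][k].mean()
    return c/100+ (v[2]**2+v[3]**2)/.002**2*.02
best=min((minimize(cost,[y0,d0,0,0],method="Nelder-Mead",options=dict(initial_simplex=np.array([[y0,d0,0,0],[y0+.06,d0,0,0],[y0,d0+.006,0,0],[y0,d0,.002,0],[y0,d0,0,.002]]))) for y0 in(.3,.36,.42) for d0 in(.073,.08)),key=lambda r:r.fun)
print("yaw d dx dy",best.x,best.fun)
# housing orientation, top view
g=cv2.cvtColor(ims["top"],cv2.COLOR_BGR2GRAY)[160:205,250:300]; m=((g>175)).astype(np.uint8)
n,l,st,_=cv2.connectedComponentsWithStats(m)
for T in((405,155),(495,155),(380,140)): print("leaf",T,tri((490,270),T))
E
```

```text
yaw d dx dy [ 0.3904  0.0791 -0.0004  0.0007] -1.6437993063071634
leaf (405, 155) (array([ 0.858 , -0.2226,  0.4071]), array([-38.0324,   7.1494,  13.8185, -51.4673]))
leaf (495, 155) (array([ 0.7323, -0.3214,  0.6959]), array([-25.3262,   4.9448,  10.3164, -37.177 ]))
leaf (380, 140) (array([ 0.9322, -0.179 ,  0.2785]), array([-34.8596,   6.6161,  12.4601, -46.0231]))
```

```bash
python3 - <<'E'
from h import *
s=cv2.imread("pics/side0.png"); W=np.array(P["top"]["world_from_camera"]);Ki=np.linalg.inv(P["top"]["K"])
for px in((400,148),(420,153),(470,152),(318,155)):
    d=W[:3,:3]@Ki@[*px,1]
    for z in np.arange(.3,1.2,.1):
        X=W[:3,3]+d*(z-W[2,3])/d[2]; q=proj("side",X)[0]
        c=s[int(q[1]),int(q[0])] if 0<=q[0]<560 and 0<=q[1]<420 else None
        print(px,X,q.round(),c)
E
```

```text
(400, 148) [ 0.7387 -0.1997  0.3   ] [389. 295.] [145 169 183]
(400, 148) [ 0.7171 -0.1669  0.4   ] [385. 268.] [141 149 156]
(400, 148) [ 0.6955 -0.134   0.5   ] [380. 237.] [141 167 179]
(400, 148) [ 0.6739 -0.1012  0.6   ] [374. 201.] [ 95 102 109]
(400, 148) [ 0.6522 -0.0684  0.7   ] [368. 160.] [116 120 123]
(400, 148) [ 0.6306 -0.0355  0.8   ] [361. 111.] [167 182 192]
(400, 148) [ 0.609  -0.0027  0.9   ] [352.  52.] [ 91 102 108]
(400, 148) [0.5874 0.0301 1.    ] [341. -19.] None
(400, 148) [0.5657 0.063  1.1   ] [ 328. -107.] None
(420, 153) [ 0.7233 -0.2678  0.3   ] [392. 323.] [145 168 182]
(420, 153) [ 0.7028 -0.2298  0.4   ] [388. 294.] [144 168 183]
(420, 153) [ 0.6824 -0.1919  0.5   ] [383. 262.] [135 145 149]
(420, 153) [ 0.6619 -0.1539  0.6   ] [377. 224.] [108 119 129]
(420, 153) [ 0.6415 -0.1159  0.7   ] [371. 181.] [86 92 98]
(420, 153) [ 0.621  -0.0779  0.8   ] [363. 130.] [123 143 161]
(420, 153) [ 0.6005 -0.04    0.9   ] [354.  69.] [40 67 54]
(420, 153) [ 0.5801 -0.002   1.    ] [343.  -5.] None
(420, 153) [0.5596 0.036  1.1   ] [329. -97.] None
(470, 152) [ 0.
[... 354 characters left out ...]
186 195]
(470, 152) [ 0.6047 -0.133   0.9   ] [376. 112.] [ 63 124 143]
(470, 152) [ 0.5837 -0.0822  1.    ] [363.  31.] [ 93 105 111]
(470, 152) [ 0.5626 -0.0313  1.1   ] [347. -69.] None
(318, 155) [0.7078 0.0785 0.3   ] [345. 205.] [145 169 184]
(318, 155) [0.6885 0.0903 0.4   ] [342. 182.] [145 170 184]
(318, 155) [0.6693 0.1021 0.5   ] [338. 156.] [ 98 112 119]
(318, 155) [0.65  0.114 0.6  ] [334. 125.] [101 111 120]
(318, 155) [0.6307 0.1258 0.7   ] [329.  90.] [ 99 111 120]
(318, 155) [0.6114 0.1376 0.8   ] [324.  48.] [154 167 176]
(318, 155) [0.5921 0.1494 0.9   ] [317.  -3.] None
(318, 155) [0.5728 0.1612 1.    ] [308. -65.] None
(318, 155) [0.5535 0.1731 1.1   ] [ 298. -143.] None
```

```bash
python3 - <<'E'
from h import *
s=cv2.imread("pics/side0.png"); t=cv2.imread("pics/top0.png")
a=cv2.resize(s[280:420,330:450],(514,600),interpolation=cv2.INTER_CUBIC)
b=cv2.resize(t[130:210,380:460],(280,280),interpolation=cv2.INTER_CUBIC); b=cv2.copyMakeBorder(b,0,320,0,0,cv2.BORDER_CONSTANT)
cv2.imwrite("pics/d.png",np.hstack([a,b]))
for T in((427,165),(435,169),(444,173.5)):
  for S in((371,340),(380,348),(390,355)): print(S,T,*tri(S,T))
E
```

```text
(371, 340) (427, 165) [ 0.6714 -0.2948  0.2855] [ 2.8464 -0.3985 -0.845   4.0393]
(380, 348) (427, 165) [ 0.6892 -0.3098  0.2539] [ 0.3292 -0.047  -0.0998  0.4693]
(390, 355) (427, 165) [ 0.709  -0.3244  0.2249] [-2.5144  0.3672  0.7801 -3.6006]
(371, 340) (435, 169) [ 0.6565 -0.305   0.3294] [ 1.7766 -0.2477 -0.5298  2.5414]
(380, 348) (435, 169) [ 0.6733 -0.3197  0.3002] [-0.7118  0.1012  0.2168 -1.023 ]
(390, 355) (435, 169) [ 0.692  -0.3338  0.2735] [-3.5229  0.5126  1.0983 -5.0851]
(371, 340) (444, 173.5) [ 0.641  -0.3157  0.3756] [ 0.5799 -0.0805 -0.1738  0.8371]
(380, 348) (444, 173.5) [ 0.6568 -0.33    0.3487] [-1.8759  0.2657  0.5746 -2.7206]
(390, 355) (444, 173.5) [ 0.6744 -0.3437  0.3242] [-4.6504  0.6738  1.4578 -6.7735]
```

View pics/d.png

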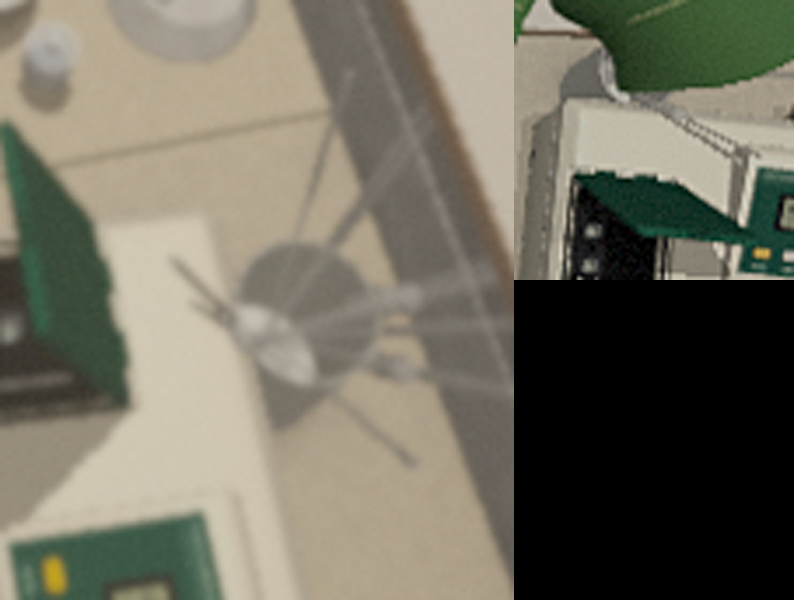

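Request:
jog_arm(delta_pos=[[0, 0, -1], [0, 0, -1], [0, 0, -1], [0, 0, -1], [0, 0, -1], [0, -1, -1], [0, -1, -1], [0, -1, -1], [0, -1, -1], [0, -1, -1], [0, -1, -1], [0, -1, -0.5]], turn=[[0, 0, 0], [0, 0, 0], [0, 0, 0], [0, 0, 0], [0, 0, 0], [0, 0, 0], [0, 0, 0], [0, 0, 0], [0, 0, 0], [0, 0, 0], [0, 0, 0], [0, 0, 0]], claw=1, grip_force=10)

```text
time_s: 1.1
tcp_pos: [0.15, 0.4605, 0.4356]
orientation: [0.493, 3.103, 0.003]
force: [-0.6, 0.8, 0.3]
grip_width: 0.0163
grasp_force: 0.0
```

The picture shows utensils leaning from a pot behind the photometer. A rod tip sits at side (370,340) / top (446,174), which triangulates to about (0.64,-0.32,0.38). I'll stay left and near, at y ≈ -0.26.

Request:
jog_arm(delta_pos=[[0, 0, -0.3], [0, 0, -0.3], [0, 0, -0.3], [-0.97, -0.6, 0], [-0.97, -0.6, 0], [-0.97, -0.6, 0], [-0.97, -0.6, 0], [-0.97, -0.6, 0], [-0.97, -0.6, 0], [-0.97, -0.6, 0], [-0.97, -0.6, 0], [-0.97, -0.6, 0], [-0.97, -0.6, 0], [-0.97, -0.6, 0], [-0.97, -0.6, 0], [-0.97, -0.6, 0], [-0.97, -0.6, 0], [-0.97, -0.6, 0], [-0.97, -0.6, 0]], turn=[[0, 0, -0.7], [0, 0, -0.7], [0, 0, -0.7], [0, 0, 0], [0, 0, 0], [0, 0, 0], [0, 0, 0], [0, 0, 0], [0, 0, 0], [0, 0, 0], [0, 0, 0], [0, 0, 0], [0, 0, 0], [0, 0, 0], [0, 0, 0], [0, 0, 0], [0, 0, 0], [0, 0, 0], [0, 0, 0]])

```text
time_s: 2.68
tcp_pos: [0.4485, 0.2492, 0.4513]
orientation: [-0.099, -3.14, 0.0]
force: [0.3, 0.3, -0.4]
grip_width: 0.0008
grasp_force: 0.0
```

Request:
jog_arm(delta_pos=[[-0.36, -1, 0], [-0.36, -1, 0], [-0.36, -1, 0], [-0.36, -1, 0], [-0.36, -1, 0], [-0.36, -1, 0], [-0.36, -1, 0], [-0.36, -1, 0], [-0.36, -1, 0], [-0.36, -1, 0], [-0.36, -1, 0], [-0.36, -1, 0], [-0.36, -1, 0], [-0.36, -1, 0], [-0.36, -1, 0], [-0.36, -1, 0], [-0.36, -1, 0], [-0.36, -1, 0], [-0.36, -1, 0], [-0.36, -1, 0]], turn=[[0, 0, 0], [0, 0, 0], [0, 0, 0], [0, 0, 0], [0, 0, 0], [0, 0, 0], [0, 0, 0], [0, 0, 0], [0, 0, 0], [0, 0, 0], [0, 0, 0], [0, 0, 0], [0, 0, 0], [0, 0, 0], [0, 0, 0], [0, 0, 0], [0, 0, 0], [0, 0, 0], [0, 0, 0], [0, 0, 0]])

```text
time_s: 4.35
tcp_pos: [0.5665, -0.1591, 0.4511]
orientation: [-0.098, -3.139, -0.0]
force: [0.3, 0.1, 0.2]
grip_width: 0.0008
grasp_force: 0.0
```

Request:
jog_arm(delta_pos=[[-0.36, -1, 0], [-0.36, -1, 0], [-0.36, -1, 0], [-0.36, -1, 0], [-0.3, -0.8, 0], [0, 0, 0.2]], turn=[[0, 0, 0], [0, 0, 0], [0, 0, 0], [0, 0, 0], [0, 0, 0], [0, 0, 0]])

```text
time_s: 4.85
tcp_pos: [0.5947, -0.2599, 0.4467]
orientation: [-0.106, -3.138, 0.003]
force: [-1.0, -1.1, 0.3]
grip_width: 0.0005
grasp_force: 0.0
```

```bash
python3 - <<'E'
from h import *
s=ctrl.read_camera("side"); s2=ctrl.read_camera("top")
a=cv2.resize(s[220:400,300:420],(400,600),interpolation=cv2.INTER_CUBIC)
b=cv2.resize(s2[110:250,370:463],(398,600),interpolation=cv2.INTER_CUBIC)
cv2.imwrite("pics/e.png",np.hstack([a,b])); st=ctrl.sense(); print(st["tcp_pos"],st["orientation"],st["time_s"],st["force"])
E
```

```text
[ 0.5949 -0.2565  0.4462] [-0.1009 -3.138  -0.0007] 4.95 [-0.9034  0.0525 -0.4902]
```

View pics/e.png

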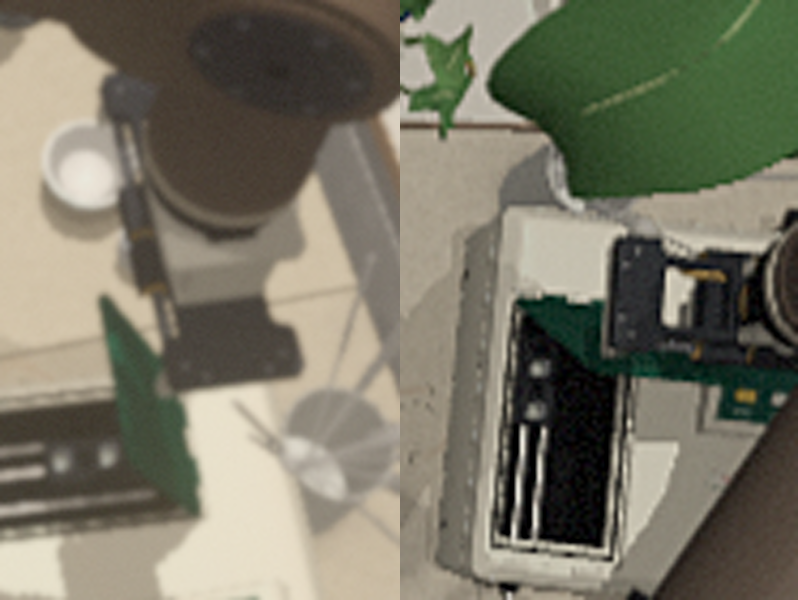

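The picture shows the closed gripper just behind and above the lid's left part, with the rod tip to its right and lower. Next: descend behind the lid, make contact and begin the arc.

Request:
jog_arm(delta_pos=[[0, 0, 0.9], [0, 0, 0.9], [0, 0, 0.9], [0, 0, 0.9], [0, 0, 0.8], [0.2, 0, 0], [0.2, 0, 0], [0.2, 0, 0], [0.4, 0, 0.17], [0.39, 0, 0.185], [0.38, 0, 0.2], [0.37, 0, 0.215], [0.36, 0, 0.23], [0.35, 0, 0.245]], turn=[[0, 0, 0], [0, 0, 0], [0, 0, 0], [0, 0, 0], [0, 0, 0], [0, 0, 0], [0, 0, 0], [0, 0, 0], [0, 0, 0], [0, 0, 0], [0, 0, 0], [0, 0, 0], [0, 0, 0], [0, 0, 0]])

```text
time_s: 6.12
tcp_pos: [0.5377, -0.2527, 0.3383]
orientation: [0.099, 3.136, 0.001]
force: [-11.4, 6.6, 25.0]
grip_width: 0.0008
grasp_force: 13.8
```

The push is larger and in a different direction than expected, so I'll look before going on.

```bash
python3 - <<'E'
from h import *
s=ctrl.read_camera("side"); s2=ctrl.read_camera("top")
a=cv2.resize(s[220:400,300:420],(400,600),interpolation=cv2.INTER_CUBIC)
b=cv2.resize(s2[110:250,370:463],(398,600),interpolation=cv2.INTER_CUBIC)
cv2.imwrite("pics/f.png",np.hstack([a,b])); st=ctrl.sense(); print(st["tcp_pos"],st["orientation"],st["time_s"],st["force"],st["ft_torque"],st["grasp_force"])
E
```

```text
[ 0.5365 -0.2525  0.338 ] [0.0998 3.1378 0.0026] 6.2167 [-10.4003   4.7952  15.9105] [1.1167 2.1334 0.0637] 9.67310012318194
```

View pics/f.png

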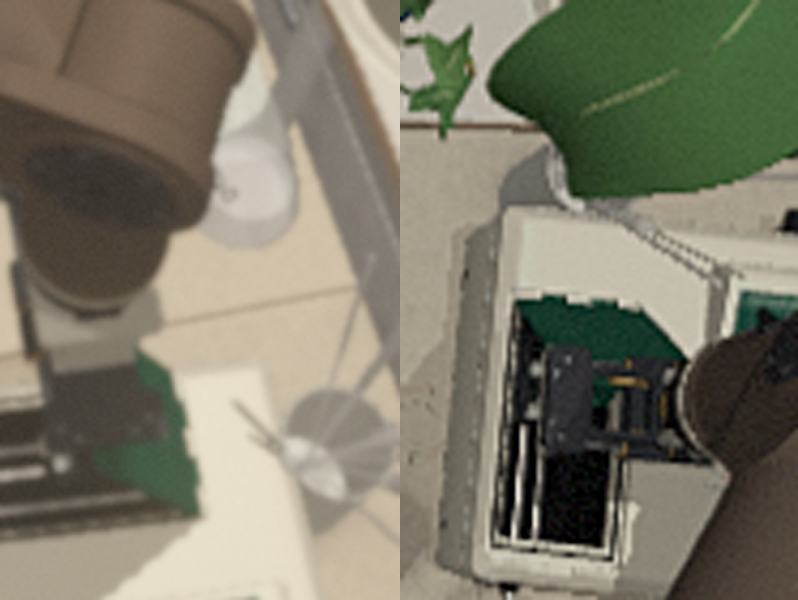

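```bash
python3 - <<'E'
from h import *
o=lambda p,x,y,f:((p-[x,y]+.5)*f).round()
for t in np.arange(.5,1.25,.1):
    q=lidpts((.6511,-.2886,-.06,t)); a=o(proj("side",q),300,220,10/3); b=o(proj("top",q),370,110,600/140)+[400,0]
    print(round(t,2),"sideL",a[2],a[0],"slope",(a[0]-a[2])[1]/(a[0]-a[2])[0],"topR",b[3],b[1],"sl",(b[1]-b[3])[1]/(b[1]-b[3])[0], "lip",q[0][[0,2]])
E
```

```text
0.5 sideL [168. 372.] [-72. 364.] slope 0.03333333333333333 topR [645. 310.] [683. 538.] sl 6.0 lip [0.4531 0.2705]
0.6 sideL [169. 371.] [-55. 354.] slope 0.07589285714285714 topR [645. 309.] [694. 523.] sl 4.36734693877551 lip [0.4654 0.2901]
0.7 sideL [169. 371.] [-35. 343.] slope 0.13725490196078433 topR [646. 309.] [705. 505.] sl 3.3220338983050848 lip [0.4795 0.3083]
0.8 sideL [170. 371.] [-12. 332.] slope 0.21428571428571427 topR [646. 308.] [716. 484.] sl 2.5142857142857142 lip [0.4953 0.3251]
0.9 sideL [171. 371.] [ 14. 322.] slope 0.31210191082802546 topR [646. 307.] [726. 461.] sl 1.925 lip [0.5128 0.3402]
1.0 sideL [172. 371.] [ 42. 312.] slope 0.45384615384615384 topR [646. 307.] [736. 436.] sl 1.4333333333333333 lip [0.5316 0.3535]
1.1 sideL [172. 370.] [ 72. 302.] slope 0.68 topR [646. 306.] [744. 408.] sl 1.0408163265306123 lip [0.5517 0.3648]
1.2 sideL [173. 370.] [103. 294.] slope 1.0857142857142856 topR [646. 305.] [751. 379.] sl 0.7047619047619048 lip [0.5729 0.374 ]
```

The lid has moved to about 1.0 rad (side left edge slope 0.5), and the force points radially through the hinge. So the fingertip is riding on the lip's end face. I'll lift off, go further behind the lip and lower, and re-contact.

Request:
jog_arm(delta_pos=[[0, 0, -0.6], [0, 0, -0.5], [-0.6, 0, 0], [-0.6, 0, 0], [-0.6, 0, 0], [-0.6, 0, 0], [0, 0, 0], [0, 0, 0.4], [0, 0, 0.4]], turn=[[0, 0, 0], [0, 0, 0], [0, 0, 0], [0, 0, 0], [0, 0, 0], [0, 0, 0], [0, 0, 0], [0, 0, 0], [0, 0, 0]])

```text
time_s: 6.97
tcp_pos: [0.5859, -0.2563, 0.3409]
orientation: [0.1, 3.139, -0.001]
force: [-0.9, -0.5, -0.5]
grip_width: 0.0008
grasp_force: 0.0
```

Request:
jog_arm(delta_pos=[[0, 0, 0.5], [0, 0, 0.5], [0.25, 0, 0], [0.25, 0, 0], [0.25, 0, 0], [0.25, 0, 0]], turn=[[0, 0, 0], [0, 0, 0], [0, 0, 0], [0, 0, 0], [0, 0, 0], [0, 0, 0]])

```text
time_s: 7.47
tcp_pos: [0.5659, -0.2546, 0.3213]
orientation: [0.099, 3.139, -0.0]
force: [1.5, -0.5, 1.0]
grip_width: 0.0006
grasp_force: 0.5
```

Request:
jog_arm(delta_pos=[[0.32, 0, 0.2], [0.31, 0, 0.215], [0.305, 0, 0.225], [0.295, 0, 0.24], [0.285, 0, 0.25], [0.275, 0, 0.26]], turn=[[0, 0, 0], [0, 0, 0], [0, 0, 0], [0, 0, 0], [0, 0, 0], [0, 0, 0]])

```text
time_s: 7.97
tcp_pos: [0.5298, -0.252, 0.2923]
orientation: [-0.099, -3.14, -0.0]
force: [-0.1, -0.3, 1.5]
grip_width: 0.0006
grasp_force: 0.4
```

Request:
jog_arm(delta_pos=[[0.265, 0, 0.275], [0.255, 0, 0.285], [0.24, 0, 0.295], [0.23, 0, 0.3], [0.22, 0, 0.31], [0.205, 0, 0.32], [0.19, 0, 0.33], [0.18, 0, 0.335], [0.165, 0, 0.34], [0.15, 0, 0.35], [0.135, 0, 0.355], [0.12, 0, 0.36], [0.11, 0, 0.36], [0.09, 0, 0.36]], turn=[[0, 0, 0], [0, 0, 0], [0, 0, 0], [0, 0, 0], [0, 0, 0], [0, 0, 0], [0, 0, 0], [0, 0, 0], [0, 0, 0], [0, 0, 0], [0, 0, 0], [0, 0, 0], [0, 0, 0], [0, 0, 0]])

```text
time_s: 9.13
tcp_pos: [0.4792, -0.2489, 0.2006]
orientation: [-0.099, -3.14, -0.0]
force: [0.6, -0.6, 1.6]
grip_width: 0.0004
grasp_force: 0.4
```

Request:
jog_arm(delta_pos=[[0.04, 0, 0.2], [0.035, 0, 0.2], [0.03, 0, 0.2], [0.03, 0, 0.2], [0.025, 0, 0.2], [0.02, 0, 0.2], [0.015, 0, 0.2], [0.01, 0, 0.15], [0.01, 0, 0.12], [0, 0, 0.1], [0, 0, 0.1], [0, 0, 0.1]], turn=[[0, 0, 0], [0, 0, 0], [0, 0, 0], [0, 0, 0], [0, 0, 0], [0, 0, 0], [0, 0, 0], [0, 0, 0], [0, 0, 0], [0, 0, 0], [0, 0, 0], [0, 0, 0]])

```text
time_s: 10.13
tcp_pos: [0.4753, -0.2487, 0.1618]
orientation: [0.099, 3.14, -0.0]
force: [-0.1, 0.6, 0.5]
grip_width: 0.0004
grasp_force: 0.3
```

Request:
jog_arm(delta_pos=[[0, 0, 0.08], [0, 0, 0.08], [0, 0, 0.08], [0, 0, 0.08], [0, 0, 0.06], [0, 0, 0]], turn=[[0, 0, 0], [0, 0, 0], [0, 0, 0], [0, 0, 0], [0, 0, 0], [0, 0, 0]])

```text
time_s: 10.63
tcp_pos: [0.4751, -0.2486, 0.1541]
orientation: [-0.099, -3.14, -0.0]
force: [-0.2, -0.8, -0.9]
grip_width: 0.0003
grasp_force: 0.0
```

Request:
jog_arm(delta_pos=[[0, 0, 0.06], [0, 0, 0.06], [0, 0, 0.06], [0, 0, 0]], turn=[[0, 0, 0], [0, 0, 0], [0, 0, 0], [0, 0, 0]])

```text
time_s: 10.97
tcp_pos: [0.4752, -0.2487, 0.1505]
orientation: [-0.099, -3.14, -0.0]
force: [-0.2, -1.0, 0.6]
grip_width: 0.0003
grasp_force: 0.1
```

```bash
python3 - <<'E'
from h import *
s=ctrl.read_camera("side"); s2=ctrl.read_camera("top")
a=cv2.resize(s[260:400,230:390],(400,350),interpolation=cv2.INTER_CUBIC)
b=cv2.resize(s2[150:260,360:470],(350,350),interpolation=cv2.INTER_CUBIC)
cv2.imwrite("pics/g.png",np.hstack([a,b])); st=ctrl.sense(); print(st["tcp_pos"],st["time_s"],st["force"],st["grasp_force"])
E
```

```text
[ 0.4752 -0.2486  0.1507] 11.0667 [-0.3775  0.5932 -0.0138] 0.0
```

View pics/g.png

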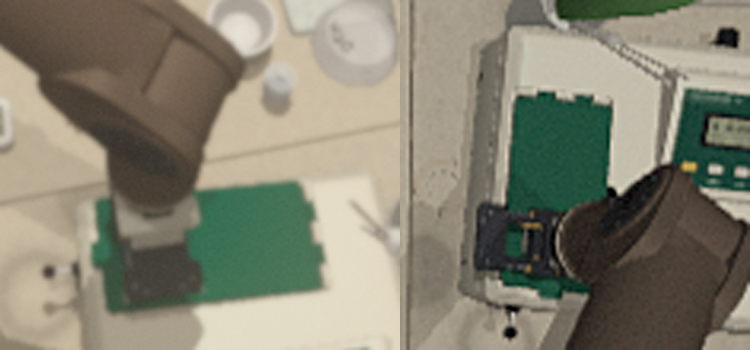

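The lid is nearly flat and the contact force is still about 0, so I'll keep easing down until it seats.

Request:
jog_arm(delta_pos=[[0, 0, 0.08], [0, 0, 0.08], [0, 0, 0.08], [0, 0, 0.08], [0, 0, 0]], turn=[[0, 0, 0], [0, 0, 0], [0, 0, 0], [0, 0, 0], [0, 0, 0]])

```text
time_s: 11.48
tcp_pos: [0.4751, -0.2486, 0.1439]
orientation: [-0.099, -3.14, -0.0]
force: [0.0, -0.6, -0.3]
grip_width: 0.0005
grasp_force: 0.0
```

```bash
python3 - <<'E'
from h import *
for t in(0,.05,.1): 
    q=lidpts((.6511,-.2886,-.06,t)); print(t,((proj("side",q)-[230,260]+.5)*2.5).round(),((proj("top",q)-[360,150]+.5)*350/110+[400,0]).round())
for z in(.15,.16,.17): print(proj("side",[.4752,-.2487,z]))
s=ctrl.read_camera("side"); a=cv2.resize(s[310:400,250:370],(800,600),interpolation=cv2.INTER_CUBIC)
for t,c in((0,(0,0,255)),(.06,(255,255,0))):
    q=lidpts((.6511,-.2886,-.06,t))[[0,1,3,2]]; cv2.polylines(a,[((proj("side",q)-[250,310]+.5)*800/120).astype(np.int32)],True,c,1)
cv2.imwrite("pics/i.png",a)
E
```

```text
0 [[ 92. 209.]
 [108. 323.]
 [299. 180.]
 [325. 290.]] [[502. 288.]
 [600. 296.]
 [515.  96.]
 [613. 105.]]
0.05 [[ 92. 206.]
 [108. 320.]
 [299. 180.]
 [326. 290.]] [[505. 287.]
 [604. 296.]
 [516.  96.]
 [613. 105.]]
0.1 [[ 93. 203.]
 [109. 318.]
 [299. 179.]
 [326. 290.]] [[509. 287.]
 [608. 295.]
 [516.  96.]
 [613. 104.]]
[[287.6707 351.9435]]
[[287.7934 350.9387]]
[[287.9179 349.9196]]
```

View pics/i.png

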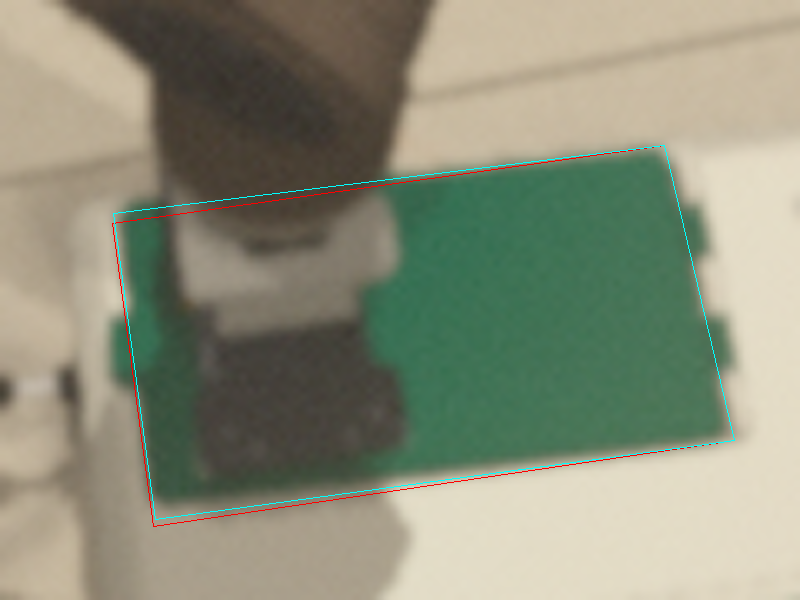

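The lid's lip end is about 4 px higher in the side view than the shut outline. That means either a remaining angle or a yaw error, so I'll fit the green mask edges.

```bash
python3 - <<'E'
from h import *
ims={n:ctrl.read_camera(n) for n in("side","top")}
def G(im): im=im.astype(float); return im[...,1]-im[...,2]   # green minus red
def edge(n,rng,axis,lohi,sign):
    g=G(ims[n]); out=[]
    for k in rng:
        l=g[lohi[0]:lohi[1],k] if axis==0 else g[k,lohi[0]:lohi[1]]
        h=.5*(np.percentile(l,95)+np.percentile(l,5))
        w=np.where((l[:-1]<h)!=(l[1:]<h))[0]
        if len(w)==0: continue
        i=w[0] if sign<0 else w[-1]; f=(h-l[i])/(l[i+1]-l[i]); e=lohi[0]+i+f
        out.append((k,e) if axis==0 else (e,k))
    o=np.array(out); 
    a=o[:,axis]; m=o[:,1-axis]; p=np.polyfit(a,m,1); r=m-np.polyval(p,a); ok=abs(r)<1.0
    p=np.polyfit(a[ok],m[ok],1); return p,len(o),ok.sum()
E={"sideBot":edge("side",range(280,356,3),0,(360,392),1),"sideTop":edge("side",range(312,346,2),0,(322,345),-1),
 "topLeft":edge("top",range(182,210,2),1,(385,405),-1),"topHinge":edge("top",range(397,424,2),0,(172,190),-1)}
for k,v in E.items(): print(k,v)
def res(h,t=None):
    q=lidpts(h if t is None else (*h,t)); s=proj("side",q); tp=proj("top",q); r=[]
    for (key,pts,i,j,ax) in(("sideBot",s,1,3,0),("sideTop",s,0,2,0),("topLeft",tp,0,2,1)):
        for w in(.1,.9) if key!="sideTop" else (.5,.9):
            X=pts[i]*(1-w)+pts[j]*w; p=E[key][0]; r.append(X[1-ax]-np.polyval(p,X[ax]))
    X=(tp[2]+tp[3])/2; r.append(X[1]-np.polyval(E["topHinge"][0],X[0]))
    return np.array(r)
r=least_squares(res,[.651,-.289,-.06,.05]); print("free",r.x,r.fun)
r=least_squares(lambda h:res(h,0.),[.651,-.289,-.06]); print("t=0",r.x,r.fun)
# initial pictures: same lid, hinge pose free
E
```

```text
sideBot (array([ -0.1349, 422.7155]), 26, np.int64(26))
sideTop (array([ -0.1088, 370.1299]), 17, np.int64(17))
topLeft (array([ -0.08  , 410.2859]), 14, np.int64(14))
topHinge (array([  0.0493, 160.5344]), 14, np.int64(8))
free [ 0.6519 -0.2885 -0.0779  0.0272] [ 0.353   1.1358 -0.6307 -0.8344 -0.1043 -0.1693  0.0388]
t=0 [ 0.652  -0.2883 -0.0791] [ 0.623   1.1104 -0.4037 -0.8293 -0.691  -0.289   0.0312]
```

Request:
jog_arm(delta_pos=[[0, 0, 0.06], [0, 0, 0.06], [0, 0, 0.06], [0, 0, 0.06], [0, 0, 0]], turn=[[0, 0, 0], [0, 0, 0], [0, 0, 0], [0, 0, 0], [0, 0, 0]])

```text
time_s: 12.05
tcp_pos: [0.4752, -0.2486, 0.1393]
orientation: [-0.099, -3.14, -0.0]
force: [-0.1, -0.8, 0.8]
grip_width: 0.0005
grasp_force: 0.0
```

Request:
jog_arm(delta_pos=[[0, 0, 0.06], [0, 0, 0.06], [0, 0, 0.06], [0, 0, 0]], turn=[[0, 0, 0], [0, 0, 0], [0, 0, 0], [0, 0, 0]])

```text
time_s: 12.38
tcp_pos: [0.4753, -0.2487, 0.1369]
orientation: [0.099, 3.139, 0.001]
force: [-4.0, 3.6, 14.6]
grip_width: 0.0001
grasp_force: 7.4
```

```bash
python3 - <<'E'
from h import *
W=np.array(P["top"]["world_from_camera"])
for i in range(1):
    st=ctrl.sense(); print(st["tcp_pos"],st["force"],st["ft_torque"],st["grasp_force"],st["tau"],st["qpos"])
E
```

```text
[ 0.4753 -0.2487  0.1369] [-3.9773  3.6157 14.6059] [ 0.6921  1.0601 -0.0384] 7.388055418850854 [  0.2172 -44.9373   6.8528 -24.8248  -0.0992  -2.0376   0.0242] [-0.0728  0.3987  0.615   1.9103 -0.2866  0.9198  2.1886]
```

```bash
python3 - <<'E'
from h import *
s=ctrl.read_camera("side"); t=ctrl.read_camera("top")
g=lambda im:im[...,1].astype(float)-im[...,2]
def e(im,k,a,b,ax,last):
    l=g(im)[a:b,k] if ax==0 else g(im)[k,a:b]; h=(l.max()+l.min())/2
    w=np.where((l[:-1]<h)!=(l[1:]<h))[0]; i=w[-1] if last else w[0]; return a+i+(h-l[i])/(l[i+1]-l[i])
print("bot",np.polyfit(range(280,356,3),[e(s,k,360,392,0,1) for k in range(280,356,3)],1), "bot@280",np.mean([e(s,k,360,392,0,1) for k in range(276,290,2)]))
L=[e(t,k,385,405,1,0) for k in range(182,210,2)]; print("left",np.polyfit(range(182,210,2),L,1))
r=lambda t:proj("side",lidpts((.652,-.2885,-.079,t)))[[1,3]]
for a in(0,.05,.1): print(a,r(a))
cv2.imwrite("pics/side1.png",s); cv2.imwrite("pics/top1.png",t)
# rack fresh pose check by pixel diff near rack/camera
for n,im,(x0,y0,x1,y1) in(("side",s,(250,253,283,308)),("top",t,(303,212,350,242)),("side",s,(275,178,322,232))):
    print(n,np.abs(im[y0:y1,x0:x1].astype(int)-cv2.imread(f"pics/{n}0.png")[y0:y1,x0:x1]).mean())
E
```

```text
bot [ -0.1364 423.367 ] bot@280 384.8541165184023
left [ -0.0933 412.7506]
0 [[272.2576 386.6287]
 [359.542  375.4531]]
0.05 [[272.4279 385.6886]
 [359.6025 375.4222]]
0.1 [[272.8313 384.7056]
 [359.6684 375.391 ]]
side 53.16106519742883
top 3.0652482269503545
side 16.953769372209088
```

The lid now sits on a hard stop (14.6 N, edges moved down a little to the shut line), so it is fully shut. The closed fingertips touched about 21 mm above the nominal TCP, so I'll feel for the rack rim before grasping. Now I'll lift off, open part way and go over the cell.

Request:
jog_arm(delta_pos=[[0, 0, -0.2], [0, 0, -0.5], [0, 0, -1], [0, 0, -1], [0, 0, -1], [0, 0, -1], [0, 0, 0], [0.14, 1, 0], [0.14, 1, 0], [0.14, 1, 0], [0.14, 1, 0], [0.14, 1, 0], [0.14, 1, 0], [0.14, 1, 0], [0.14, 1, 0], [0.14, 1, 0], [0.14, 1, 0], [0.14, 1, 0], [0.14, 1, 0], [0.14, 1, 0]], turn=[[0, 0, 0], [0, 0, 0], [0, 0, 0], [0, 0, 0], [0, 0, 0], [0, 0, 0], [0, 0, 0], [0, 0, 0], [0, 0, 0], [0, 0, 0], [0, 0, 0], [0, 0, 0], [0, 0, 0], [0, 0, 0], [0, 0, 0], [0, 0, 0], [0, 0, 0], [0, 0, 0], [0, 0, 0], [0, 0, 0]])

```text
time_s: 14.15
tcp_pos: [0.4549, 0.014, 0.2299]
orientation: [-0.099, -3.14, -0.0]
force: [-0.1, -0.1, 0.4]
grip_width: 0.0005
grasp_force: 0.0
```

Request:
jog_arm(delta_pos=[[0, 0, 0], [0, 0, 0], [0, 0, 0]], turn=[[0, 0, 0.7], [0, 0, 0.67], [0, 0, 0]], claw=0.35)

```text
time_s: 14.4
tcp_pos: [0.455, 0.0135, 0.2298]
orientation: [-0.361, -3.121, 0.0]
force: [-0.5, -0.3, -0.7]
grip_width: 0.0157
grasp_force: 0.0
```

```bash
cat > go.py <<'E'
from h import *
from scipy.spatial.transform import Rotation as Ro
def delta(xyz,yaw=None):
    s=ctrl.sense(); R=Ro.from_rotvec(s["orientation"]); m=R.as_matrix()
    d=m.T@(np.array(xyz)-s["tcp_pos"])
    cur=-np.arctan2(m[0,1],m[1,1]); print("t",s["time_s"],"tcp",s["tcp_pos"],"toolz",m[:,2],"yaw of tool y",cur,"F",s["force"],"w",s["grip_width"])
    print("shares tool",d/.02, "" if yaw is None else ("turn z shares",-(yaw-cur)/.12))
E
python3 -c "
from go import *
delta((.4558,.0148,.1),-.227)
s=ctrl.read_camera('side'); t=ctrl.read_camera('top'); cv2.imwrite('pics/side2.png',s); cv2.imwrite('pics/top2.png',t)"
```

```text
t 14.4 tcp [0.455  0.0135 0.2298] toolz [-0.0002 -0.0001 -1.    ] yaw of tool y -0.23021653587838964 F [-0.5354 -0.3254 -0.7043] w 0.015706998853711157
shares tool [-0.0233  0.0754  6.4924] ('turn z shares', np.float64(-0.02680446565324693))
```

Request:
jog_arm(delta_pos=[[-0.02, 0.08, 0.5], [0, 0, 1], [0, 0, 1], [0, 0, 1], [0, 0, 1], [0, 0, 1], [0, 0, 1], [0, 0, 0.5], [0, 0, 0]], turn=[[0, 0, 0], [0, 0, 0], [0, 0, 0], [0, 0, 0], [0, 0, 0], [0, 0, 0], [0, 0, 0], [0, 0, 0], [0, 0, 0]])

```text
time_s: 15.25
tcp_pos: [0.4543, 0.0141, 0.0878]
orientation: [-0.355, -3.118, 0.003]
force: [-0.1, -0.2, 0.3]
grip_width: 0.0296
grasp_force: 0.0
```

```bash
python3 -c "
from go import *
delta((.4558,.0148,.034),-.227)"
```

```text
t 15.25 tcp [0.4543 0.0141 0.0878] toolz [-0.0039 -0.0012 -1.    ] yaw of tool y -0.22673462554517956 F [-0.0776 -0.2006  0.3318] w 0.02960987193569642
shares tool [-0.0743  0.0563  2.6895] ('turn z shares', np.float64(0.0022114537901703666))
```

Request:
jog_arm(delta_pos=[[-0.05, 0.03, 0.5], [0, 0, 0.5], [0, 0, 0.5], [0, 0, 0.5], [0, 0, 0.35], [0, 0, 0.2], [0, 0, 0]], turn=[[0, 0, 0], [0, 0, 0], [0, 0, 0], [0, 0, 0], [0, 0, 0], [0, 0, 0], [0, 0, 0]])

```text
time_s: 15.83
tcp_pos: [0.4565, 0.0148, 0.0381]
orientation: [-0.356, -3.12, 0.001]
force: [0.4, 0.3, 0.6]
grip_width: 0.0301
grasp_force: 0.0
```

```bash
python3 -c "
from go import *
delta((.4558,.0148,.034),-.227)"
```

```text
t 15.8333 tcp [0.4565 0.0148 0.0381] toolz [-0.0014 -0.0003 -1.    ] yaw of tool y -0.227417896544608 F [0.4152 0.2537 0.6391] w 0.03006437389781437
shares tool [ 0.0355 -0.0089  0.2035] ('turn z shares', np.float64(-0.0034824712050666546))
```

Request:
jog_arm(delta_pos=[[0.03, 0, 0.1], [0, 0, 0.1], [0, 0, 0.05], [0, 0, 0]], turn=[[0, 0, 0], [0, 0, 0], [0, 0, 0], [0, 0, 0]])

```text
time_s: 16.17
tcp_pos: [0.4566, 0.0152, 0.034]
orientation: [0.356, 3.121, 0.0]
force: [0.1, 0.1, 0.3]
grip_width: 0.0298
grasp_force: 0.0
```

Request:
jog_arm(delta_pos=[[0, 0, 0.08], [0, 0, 0.08], [0, 0, 0]], turn=[[0, 0, 0], [0, 0, 0], [0, 0, 0]])

```text
time_s: 16.42
tcp_pos: [0.4565, 0.0151, 0.0306]
orientation: [-0.356, -3.121, -0.0]
force: [0.5, 0.4, -0.1]
grip_width: 0.03
grasp_force: 0.0
```

Request:
jog_arm(delta_pos=[[0, 0, 0.08], [0, 0, 0.07], [0, 0, 0]], turn=[[0, 0, 0], [0, 0, 0], [0, 0, 0]])

```text
time_s: 16.67
tcp_pos: [0.4564, 0.0151, 0.0275]
orientation: [-0.356, -3.121, 0.0]
force: [-0.5, 0.7, -0.2]
grip_width: 0.03
grasp_force: 0.0
```

Request:
jog_arm(delta_pos=[[0, 0, 0.08], [0, 0, 0.07], [0, 0, 0]], turn=[[0, 0, 0], [0, 0, 0], [0, 0, 0]])

```text
time_s: 16.92
tcp_pos: [0.4564, 0.0151, 0.0245]
orientation: [-0.356, -3.121, 0.0]
force: [-0.6, 1.1, -0.1]
grip_width: 0.0299
grasp_force: 0.0
```

Request:
jog_arm(delta_pos=[[0, 0, 0.1], [0, 0, 0.1], [0, 0, 0.1], [0, 0, 0]], turn=[[0, 0, 0], [0, 0, 0], [0, 0, 0], [0, 0, 0]])

```text
time_s: 17.25
tcp_pos: [0.4563, 0.0151, 0.0183]
orientation: [-0.356, -3.121, 0.0]
force: [-0.6, 0.1, -0.2]
grip_width: 0.0298
grasp_force: 0.0
```

Request:
jog_arm(delta_pos=[[0, 0, 0.07], [0, 0, 0.07], [0, 0, 0]], turn=[[0, 0, 0], [0, 0, 0], [0, 0, 0]])

```text
time_s: 17.5
tcp_pos: [0.4564, 0.0151, 0.0157]
orientation: [-0.356, -3.121, 0.0]
force: [-0.4, 0.5, -0.6]
grip_width: 0.0299
grasp_force: 0.0
```

Request:
jog_arm(delta_pos=[[0, 0, 0.07], [0, 0, 0.05], [0, 0, 0]], turn=[[0, 0, 0], [0, 0, 0], [0, 0, 0]])

```text
time_s: 17.75
tcp_pos: [0.4564, 0.0151, 0.0134]
orientation: [-0.356, -3.121, 0.0]
force: [0.0, 0.6, -0.0]
grip_width: 0.0297
grasp_force: 0.0
```

Request:
jog_arm(delta_pos=[[0, 0, 0], [0, 0, 0], [0, 0, 0], [0, 0, 0], [0, 0, 0], [0, 0, 0]], turn=[[0, 0, 0], [0, 0, 0], [0, 0, 0], [0, 0, 0], [0, 0, 0], [0, 0, 0]], claw=0.9, grip_force=8)

```text
time_s: 18.25
tcp_pos: [0.4565, 0.015, 0.0136]
orientation: [0.356, 3.121, -0.0]
force: [0.3, -0.9, -0.5]
grip_width: 0.0127
grasp_force: 7.9
```

The grip is at 12.7 mm with 7.9 N, which matches the cell's width. Now drawing it straight up.

Request:
jog_arm(delta_pos=[[0, 0, -0.1], [0, 0, -0.2], [0, 0, -0.25], [0, 0, -0.25], [0, 0, -0.25], [0, 0, -0.3], [0, 0, -0.3], [0, 0, -0.3], [0, 0, -0.4], [0, 0, -0.5], [0, 0, -0.5], [0, 0, 0]], turn=[[0, 0, 0], [0, 0, 0], [0, 0, 0], [0, 0, 0], [0, 0, 0], [0, 0, 0], [0, 0, 0], [0, 0, 0], [0, 0, 0], [0, 0, 0], [0, 0, 0], [0, 0, 0]])

```text
time_s: 19.25
tcp_pos: [0.4577, 0.0152, 0.0825]
orientation: [0.356, 3.119, 0.002]
force: [0.7, 0.1, 0.1]
grip_width: 0.0123
grasp_force: 7.9
```

```bash
python3 -c "
from go import *
f=np.array([.6425,.2343])-.148*np.array([np.cos(.38),np.sin(.38)]); print(f)
delta((*f,.0136+.1515),.38)"
```

```text
[0.5051 0.1794]
t 19.25 tcp [0.4577 0.0152 0.0825] toolz [ 0.0028  0.0007 -1.    ] yaw of tool y -0.2274405539732045 F [0.7156 0.1498 0.1356] w 0.012286226113036794
shares tool [-0.4651  8.5403 -4.1155] ('turn z shares', np.float64(-5.062004616443371))
```

Request:
jog_arm(delta_pos=[[0, 0, -0.5], [0, 0, -0.9], [0, 0, -0.9], [0, 0, -0.9], [0, 0, -0.9], [-0.03, 0.4, 0], [-0.05, 0.8, 0], [-0.05, 0.9, 0], [-0.05, 0.9, 0], [-0.05, 0.9, 0], [-0.05, 0.9, 0], [-0.05, 0.9, 0], [-0.05, 0.9, 0], [-0.05, 0.9, 0], [-0.05, 0.7, 0], [-0.03, 0.35, 0], [0, 0, 0]], turn=[[0, 0, 0], [0, 0, 0], [0, 0, 0], [0, 0, 0], [0, 0, 0], [0, 0, 0], [0, 0, 0], [0, 0, 0], [0, 0, 0], [0, 0, 0], [0, 0, 0], [0, 0, 0], [0, 0, 0], [0, 0, 0], [0, 0, 0], [0, 0, 0], [0, 0, 0]])

```text
time_s: 20.67
tcp_pos: [0.5052, 0.1812, 0.1622]
orientation: [-0.353, -3.122, 0.0]
force: [0.1, -0.8, 0.1]
grip_width: 0.0123
grasp_force: 7.9
```

Request:
jog_arm(delta_pos=[[0, 0, 0], [0, 0, 0], [0, 0, 0], [0, 0, 0], [0, 0, 0], [0, 0, 0], [0, 0, 0], [0, 0, 0], [0, 0, 0], [0, 0, 0]], turn=[[0, 0, -0.4], [0, 0, -0.7], [0, 0, -0.7], [0, 0, -0.7], [0, 0, -0.7], [0, 0, -0.7], [0, 0, -0.7], [0, 0, -0.46], [0, 0, 0], [0, 0, 0]])

```text
time_s: 21.5
tcp_pos: [0.505, 0.1783, 0.1626]
orientation: [0.588, -3.086, 0.0]
force: [-0.1, -0.1, -0.2]
grip_width: 0.0127
grasp_force: 7.9
```

```bash
python3 -c "
from go import *
delta((.5051,.1794,.0136+.1515),.38)
for n in('side','top'): cv2.imwrite(f'pics/{n}3.png',ctrl.read_camera(n))
for z in (.1575,.18,.2025): print(proj('side',[.5051,.1794,z]),proj('top',[.5051,.1794,z]))
s=cv2.imread('pics/side3.png'); g=s.astype(int); a=proj('side',[.5051,.1794,.17])[0].astype(int); print(a)
print(cv2.cvtColor(s,cv2.COLOR_BGR2GRAY)[a[1]-12:a[1]+14,a[0]-12:a[0]+13])"
```

```text
t 21.5 tcp [0.505  0.1783 0.1626] toolz [-0.0001 -0.0003 -1.    ] yaw of tool y 0.3766024903415791 F [-0.1469 -0.0538 -0.2401] w 0.012652042238039058
shares tool [-0.0265  0.0481 -0.1261] ('turn z shares', np.float64(-0.028312580486840787))
[[267.0863 213.6021]] [[285.299  215.4862]]
[[267.0423 209.8101]] [[285.5364 215.2716]]
[[266.997  205.9141]] [[285.7813 215.0503]]
[267 211]
[[152 146 148 131 100  75  68  67  69  80  97 110 118 118 115 116 117 117
  117 113 114 116 110 105  99]
 [175 174 169 144 104  69  65  63  64  72  84 104 113 117 113 117 115 116
  115 115 114 109 100  92  82]
 [185 184 177 150 104  70  63  60  61  66  70  90 104 115 118 117 114 116
  113 111 106  95  86  77  68]
 [188 186 179 155 110  69  59  59  63  63  66  74  89 105 113 115 116 111
  106  96  87  78  72  66  65]
 [188 187 181 161 117  76  62  63  64  61  62  66  74  93 104 110 105  99
   86  80  71  70  64  64  65]
 [187 186 182 165 129  88  67  64  64  64  59  64  67  80  93  95  88  78
   74  65  67  62  63  65  65]
 [184 183 179 167 144 113  82  68  63  61  66  70  74  73  79  77  71  65
   63  66  64
[... 1313 characters left out ...]
75 176 173 173 175 179 180 177 163 129
   97  83  76  76  86  95 108]
 [170 172 171 172 172 173 175 175 177 179 175 174 173 175 174 172 160 135
  111 101  92  96 104 118 129]
 [169 173 171 174 175 177 179 179 182 179 176 173 173 173 173 168 157 135
  119 115 113 117 128 135 148]
 [172 172 174 176 178 181 182 181 178 175 172 174 173 173 171 170 158 139
  122 122 128 135 148 156 162]
 [173 174 178 179 181 181 179 177 176 171 173 172 172 171 170 170 162 145
  135 132 142 154 163 168 168]
 [173 175 181 182 180 176 173 173 172 173 172 171 170 170 171 171 166 159
  151 151 158 165 168 172 170]
 [172 172 178 178 175 171 172 173 173 173 171 171 171 172 169 172 170 166
  165 166 169 170 171 169 170]]
```

```bash
python3 -c "
import cv2,numpy as np
a=cv2.imread('pics/side0.png').astype(int);b=cv2.imread('pics/side3.png').astype(int)
d=(b-a).sum(2)//3; print('rows 205-222 cols 260-276'); print(d[205:223,260:277])
print(a[205:223,260:277].mean(2).astype(int))
c=cv2.imread('pics/top3.png').astype(int)-cv2.imread('pics/top0.png'); print('top cam region diff',abs(c[165:198,258:290]).mean(), 'rack', abs(c[212:242,303:350]).mean())"
```

```text
rows 205-222 cols 260-276
[[ -45  -75  -91  -94  -95  -90  -86  -83  -82  -80  -83  -92  -97  -98
   -96 -101 -103]
 [ -14  -46  -81  -94  -94  -92  -92  -87  -89  -94  -96 -102 -104 -102
  -104 -102 -105]
 [   3  -22  -61  -86  -93  -91  -87  -87  -87  -87  -94 -103 -106 -103
  -107 -102 -107]
 [  11   -4  -37  -75  -87  -87  -90  -84  -81  -74  -81  -92 -105 -106
  -105 -107 -107]
 [  14    6  -16  -45  -67  -74  -78  -83  -77  -74  -73  -93 -100 -104
  -109 -102 -103]
 [  15    9    0  -20  -40  -54  -63  -74  -77  -75  -82  -95 -104 -104
  -108 -104 -106]
 [  16   12    4   -4  -19  -34  -52  -64  -72  -80  -89  -96 -103 -104
  -101 -105 -103]
 [   7    5    4   -3  -10  -24  -36  -52  -65  -80  -92 -102 -103 -102
  -102 -101 -103]
 [   3    2    0   -1   -6  -14  -24  -39  -51  -64  -80  -95 -101 -102
   -97  -95 -102]
 [  -2   -1    0    0   -2   -7  -12  -28  -34  -39  -57  -80  -96  -99
   -97  -96 -100]
 [   1   -1   -1   -1    0   -3   -7  -14  -15  -13  -22  -49  -80  -99
   -99  -98 -100]
 [  -2    1    1   -2   -1   -3   -4   -3    1    5    0  -24  -61  -92
  -102 -102 
[... 1186 characters left out ...]
 [167 167 167 168 168 169 168 168 168 167 168 167 167 166 166 167 169]
 [166 168 167 167 167 168 167 168 169 167 167 167 169 169 166 166 168]
 [167 166 166 167 167 167 167 168 168 168 168 167 168 167 167 167 168]
 [167 168 168 166 166 166 167 168 169 168 168 168 168 167 167 166 168]
 [167 167 166 167 165 166 167 168 168 167 167 167 167 166 165 166 169]
 [167 167 165 168 166 166 168 168 168 165 166 166 166 166 166 165 168]
 [167 167 165 167 165 166 168 169 166 168 166 167 165 167 167 167 168]
 [168 167 168 165 165 166 169 169 168 166 167 166 168 167 167 166 167]
 [167 168 168 167 166 165 168 168 166 167 166 167 167 167 167 168 167]]
top cam region diff 3.362058080808081 rack 42.47801418439716
```

Request:
jog_arm(delta_pos=[[-0.03, 0.05, -0.12], [0, 0, 0], [0, 0, 0], [0, 0, 0]], turn=[[0, 0, -0.03], [0, 0, 0], [0, 0, 0], [0, 0, 0]])

```text
time_s: 21.93
tcp_pos: [0.5051, 0.1806, 0.165]
orientation: [-0.599, 3.084, -0.0]
force: [-0.3, -0.7, -0.6]
grip_width: 0.0125
grasp_force: 7.9
```

```bash
python3 -c "
from go import *
delta((.5051,.1794,.1651),.38)
a=cv2.imread('pics/side0.png').astype(int);b=cv2.imread('pics/side3.png').astype(int)
d=abs(b-a).mean(2)
print('rack grid',d[256:308:4,254:284:3].astype(int))
print('camera grid',d[172:232:5,280:322:4].astype(int))
t=abs(cv2.imread('pics/top3.png').astype(int)-cv2.imread('pics/top0.png')).mean(2); print('cam top',t[168:200:4,258:292:4].astype(int))"
```

```text
t 21.9333 tcp [0.5051 0.1806 0.165 ] toolz [ 0.0001  0.     -1.    ] yaw of tool y 0.3834225783262459 F [-0.2912 -0.7174 -0.5737] w 0.012499380422481901
shares tool [ 0.025  -0.0564 -0.0069] ('turn z shares', np.float64(0.028521486052048944))
rack grid [[37 36 36 36 30 32 31 33  6  1]
 [24 35 13 13 18 18 12 11 36  9]
 [18 37 24  7 25 24  8 28 35  5]
 [35 36 33 24 27 24 21 30 35 19]
 [38 39 23  1 29 17  1 29 37 34]
 [39 35 32 30 30 24 25 30 37 38]
 [37 35 28 35 25 13  2 31 35 36]
 [37 33 29  8 28 29 23 30 39 28]
 [37 32  7  4 31  7  4 28 37 37]
 [38 33 27 27 35 29 28 17 35 28]
 [35 32  4  2 27  2 10  9 17 16]
 [39 28 22 15  7 10 13 18 17 18]
 [36  1 13 14 13 15 10 10 18 18]]
camera grid [[ 84  14  16  15  10   7   9  14  11  11  13]
 [ 35  16  15  14   9   7   6  15  16  17  17]
 [ 42  20  16  15  11  14  11  16  17  16  16]
 [ 41  16  13  17  16  17  16  17  17  14  17]
 [ 50   5  13   3  14  15  14  16  16  18  16]
 [ 56  13   3   1   4   7   8  15  15  15  16]
 [ 90  68   4  40  15  16  11  15  17  16  16]
 [ 98  88  83  67   3  12  11  12  13  18  17]
 [101  94  68  13  10   7   9  11   9  15  18]
 [ 67  20  12   9   6   5   3   8  13  14  17]
 [  0  17  15   5   7   5   9  14  11  13  16]
 [  1   5  16  15   9   8  10   8  17  15  17]]
cam top [[ 1  3  2  3  2  2  0  0  1]
 [ 1  2  0  0  4  0  1  1  1]
 [ 1  6  5  0  2  3  2  0  1]
 [ 3  4  2  1  2  1  3  1  1]
 [ 2  2  1  1  0  2  4  0  3]
 [ 0  1  2  1  0  2  2  0  0]
 [ 1  0  3  4  7  2  3  1  5]
 [ 2  0  1  2  5  3 34 59 46]]
```

```bash
python3 -c "
from go import *
for i in range(5):
    ctrl.read_camera('top'); s=ctrl.sense(); print(s['time_s'],s['tcp_pos'],s['joint_velocities'].round(3),s['grip_width'])
delta((.5051,.1794,.1651),.38)"
```

```text
21.9833 [0.5051 0.1806 0.1649] [-0.001 -0.     0.     0.001  0.001  0.     0.001] 0.012392454514300398
22.0333 [0.5051 0.1806 0.1649] [ 0.     0.    -0.     0.    -0.002  0.     0.001] 0.012277102496484362
22.0833 [0.5051 0.1805 0.1649] [ 0.     0.001  0.002  0.001  0.001  0.    -0.   ] 0.012283651863313528
22.1333 [0.5051 0.1806 0.1649] [ 0.001 -0.001 -0.002  0.    -0.    -0.    -0.   ] 0.012379747406515514
22.1833 [0.5051 0.1805 0.1649] [ 0.001 -0.001 -0.001 -0.001 -0.     0.001  0.001] 0.01218872786124785
t 22.1833 tcp [0.5051 0.1805 0.1649] toolz [-0.0001 -0.     -1.    ] yaw of tool y 0.38335516815926357 F [-0.447   0.0566 -0.7539] w 0.01218872786124785
shares tool [ 0.0209 -0.0502 -0.0116] ('turn z shares', np.float64(0.02795973466052972))
```

Request:
jog_arm(delta_pos=[[0.02, -0.05, 0], [0, 0, 0], [0, 0, 0], [0, 0, 0], [0, 0, 0], [0, 0, 0]], turn=[[0, 0, 0.03], [0, 0, 0], [0, 0, 0], [0, 0, 0], [0, 0, 0], [0, 0, 0]])

```text
time_s: 22.68
tcp_pos: [0.5052, 0.1795, 0.1649]
orientation: [-0.593, 3.085, 0.0]
force: [0.1, 0.0, -0.8]
grip_width: 0.0125
grasp_force: 7.9
```

```bash
python3 -c "
from go import *
delta((.5051,.1794,.1651),.38)
# lid check, robot now away
s=ctrl.read_camera('side'); g=s[...,1].astype(float)-s[...,2]
def e(k,a,b,last):
    l=g[a:b,k]; h=(l.max()+l.min())/2; w=np.where((l[:-1]<h)!=(l[1:]<h))[0]; i=w[-1] if last else w[0]; return a+i+(h-l[i])/(l[i+1]-l[i])
r=range(280,356,3); p=np.polyfit(r,[e(k,360,392,1) for k in r],1); q=np.polyfit(r,[e(k,320,352,0) for k in r],1)
print('bot',p,'top',q)
for t in(0,.03,.06):
    L=proj('side',lidpts((.652,-.2885,-.079,t))); print(t,(L[3]-L[1])[1]/(L[3]-L[1])[0],(L[2]-L[0])[1]/(L[2]-L[0])[0])
"
```

```text
t 22.6833 tcp [0.5052 0.1795 0.1649] toolz [ 0.  0. -1.] yaw of tool y 0.379894627262311 F [ 0.0708  0.0406 -0.7768] w 0.01247042470443095
shares tool [ 0.0046 -0.0009 -0.0088] ('turn z shares', np.float64(-0.0008781061474084455))
bot [ -0.1178 417.0656] top [ -0.0597 355.5073]
0 -0.12803701275412704 -0.12178456825295027
0.03 -0.12190081473887392 -0.11302519108446422
0.06 -0.1156885718472428 -0.10416738934789435
```

The lid edge has shifted slightly since the push, so I'll check that it is still shut with a robust fit from both views.

```bash
cat > lid.py <<'E'
from h import *
def edges(ims):
    E={}
    for key,n,rng,ax,lo,hi,last in(("sideBot","side",range(278,356),0,360,395,1),("sideTop","side",range(274,346),0,320,352,0),("sideLip","side",range(345,378),1,255,285,0),("sideHinge","side",range(338,372),1,340,372,1),
      ("topLeft","top",range(184,232),1,384,406,0),("topRight","top",range(184,232),1,415,436,1),("topLip","top",range(400,420),0,228,255,1),("topHinge","top",range(398,422),0,170,192,0)):
        g=ims[n][...,1].astype(float)-ims[n][...,2]; P=[]
        for k in rng:
            l=g[lo:hi,k] if ax==0 else g[k,lo:hi]; h=(l.max()+l.min())/2; w=np.where((l[:-1]<h)!=(l[1:]<h))[0]
            if l.max()-l.min()<20 or len(w)==0: continue
            i=w[-1] if last else w[0]; P.append((k,lo+i+(h-l[i])/(l[i+1]-l[i])))
        P=np.array(P)
        L=cv2.fitLine(P.astype(np.float32),cv2.DIST_WELSCH,0,.01,.01).ravel(); m=L[1]/L[0]
        r=P[:,1]-(L[3]+m*(P[:,0]-L[2])); E[key]=(m,L[3]-m*L[2],ax,len(P),np.median(abs(r)))
    return E
pairs={"sideBot":("side",1,3),"sideTop":("side",0,2),"topLeft":("top",0,2),"topRight":("top",1,3),"topHinge":("top",2,3),"sideHinge":("side",2,3),"topLip":("top",0,1),"sideLip":("side",0,1)}
def res(h,E,keys):
    q=lidpts(h); r=[]
    for k in keys:
        n,i,j=pairs[k]; p=proj(n,q); m,b,ax=E[k][:3]
        for w in(.15,.85): X=p[i]*(1-w)+p[j]*w; r.append((X[1-ax]-(m*X[ax]+b))/np.hypot(1,m))
    return np.array(r)
E
python3 - <<'E'
from lid import *
ims={n:ctrl.read_camera(n) for n in("side","top")}; [cv2.imwrite(f"pics/{n}4.png",im) for n,im in ims.items()]
E_=edges(ims)
for k,v in E_.items(): print(k,np.array(v))
keys=["sideBot","sideTop","topLeft","topRight"]
for t in(None,0.,.03,.06,.1):
    f=(lambda h:res((h[0],h[1],h[2],h[3]),E_,keys+["topHinge"])) if t is None else (lambda h:res((h[0],h[1],h[2],t),E_,keys+["topHinge"]))
    r=least_squares(f,[.652,-.2885,-.07,.03][:4 if t is None else 3]); print(t,r.x,"cost",r.cost,r.fun.round(2))
E
```

```text
sideBot [ -0.118  417.1344   0.      78.       0.0758]
sideTop [ -0.1142 372.0292   0.      72.       0.0679]
sideLip [  0.0965 234.693    1.      33.       0.4248]
sideHinge [  0.185  288.9203   1.      34.       0.6628]
topLeft [ -0.0921 412.4569   1.      48.       0.0572]
topRight [ -0.0866 441.9449   1.      48.       0.1257]
topLip [ -0.0812 275.2948   0.      20.       0.537 ]
topHinge [  0.0073 177.2736   0.      24.       1.0429]
None [ 0.6542 -0.2883 -0.0816  0.0021] cost 2.7491710812362604 [ 1.07  0.66 -0.74 -0.99 -0.2  -0.28  0.13  0.11 -1.06  1.05]
0.0 [ 0.6542 -0.2883 -0.0817] cost 2.7520790717606656 [ 1.09  0.66 -0.71 -0.99 -0.24 -0.29  0.08  0.1  -1.06  1.05]
0.03 [ 0.6541 -0.2883 -0.0802] cost 3.290113211531076 [ 0.75  0.59 -1.23 -1.09  0.33 -0.17  0.77  0.24 -1.04  1.04]
0.06 [ 0.654  -0.2883 -0.0788] cost 5.095335819988805 [ 0.4   0.52 -1.76 -1.2   0.9  -0.06  1.47  0.38 -1.02  1.03]
0.1 [ 0.6538 -0.2883 -0.0768] cost 9.523889156649735 [-0.07  0.43 -2.47 -1.34  1.67  0.1   2.41  0.57 -1.    1.01]
```

The fit gives a lid angle of 0.002 rad, so it is shut. The cell is held steady at the focus, so I'll hand the job in.

```bash
python3 -c "
from plant import ctrl
print(ctrl.job_done())"
```

```text
the job is handed in; nothing more can be done
None
```

I handed the job in with the lid shut (fitted angle about 0.002 rad) and the sample cell held still and upright at the estimated camera focus. Gripper readings and geometry back the cell's final position, but the gripper hid it from both cameras. While I was closing the lid, the closed fingertips slipped onto its front edge and pressed with about 25 N. I backed off and finished the closing gently.

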